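# Pack a pipe cap mouth down in the kit tray

### The arm

A 7-joint arm with a two-finger parallel gripper is mounted at the origin on the work surface. World frame = base frame: x ahead of the robot, y to its left, z up, the work surface at z = 0. Lengths are in mm, angles in rad, forces in N, time in s.
With the tool pointing down it reaches from about 350 to 900 mm from the base axis. Payload 8.1 kg.
Tool frame: the origin (TCP) lies midway between the tips of the shut fingers; the grasp point (between the pads) lies 19 mm behind it (grip_depth is the distance from the TCP to the grasp point, in mm); x points along the fingers, z is the direction in which the jaws open and shut, and the axes are right-handed (so a half turn about x gives the same grasp; the last joint's range is limited). The gripper opens to 92 mm and grips with 3 to 60 N. Pads are 19 mm wide; open, the fingers measure 130 mm over their backs; the gripper's body (75 mm by 190 mm) begins 47 mm behind the grasp point.
Start: joints at [-1.386, 0.434, 0.025, 1.573, -0.012, 1.134, -0.075], TCP at [177.429, 599.3, 226.742] pointing down, gripper open.
Joint ranges: [-2.62, 2.62], [-0.44, 2.09], [-1.27, 1.32], [0.08, 2.57], [-1.32, 4.46], [0.12, 2], [-2.74, 2.74]. Speed limits (rad/s): [2.22, 2.22, 3.01, 3.01, 3.14, 3.14, 3.14].

### API

Orientations are given as a unit quaternion [x, y, z, w].
In Python, from workcell import * gives the robot as it stands.
- The arm moves only by the tool step_arm, never from a script. Its argument "plan" is one flat list of numbers, 7 for each row, row after row: the turn, a rotation vector about the tool's x, y, z in degrees, then the shift along the tool's x, y, z in m, then the opening, from 0 (shut) to 1 (fully open). A call has 1 to 20 rows; each row shifts and turns the commanded pose from where the row before left it, along the tool's axes as they then stand; what a row does not reach is not made up. A row lasts 1/8 s, in which the tool goes at most 62.5 mm and 10.7 degrees, less where a joint would pass 70% of its speed; a pose out of reach is approached as far as the arm can. A call is refused whole if a number of a shift passes 0.0625 or a number of a turn 10.7, either way. A call with a gripper value outside its range is refused whole. The fingers move at their own pace and stop on an object; "squeeze" is the grip in N (left out, the last holds). Time passes only in rows, so rows that do not move let the fingers close. It gives the time, the measured TCP pose, the force and the opening at its end, in the units of the state.
- read_state(): the state, without advancing time (a new reading comes with each control period).
- read_camera(name): name is "scene" or "top" or "wrist"; returns (picture, depth): 420x560x3 uint8, red, green, blue; 420x560 float32, mm along the optical axis (not along the pixel's ray), 0 where there is no reading.
- camera_info(name): a dict with "fx", "fy", "cx", "cy" (pixels), "R" (3x3) and "t" (3): a world point X has camera coordinates R X + t. Camera axes: x right, y down, z forward; pixel columns grow to the right and rows downward; lengths in mm; the calibration is good to about 2 mm. The wrist camera is an equidistant fisheye: a pixel r from the principal point sees the ray r / f radians off the axis. A picture is of the moment at which its call begins: read the wrist's pose just before it. camera_info takes no time and is no camera call; for the wrist camera it gives the pose at the moment of the call.
- job_done(): hands the job in, once; it reports no verdict.
Trained networks look in the newest picture that a camera, given by its name, has taken for a name from the list of things; names that differ only in an ending like _2 or _b are one class to them, and where a whole thing is asked for, a point or a joint stands for the part that bears it (a point fixed in the world has none). Each returns a list of dicts, best first, with "conf" (0 to 1); they miss things now and then, are a little off and sometimes report something else, mostly with a low value. They report only what shows in the picture. A call takes as long as a camera call. They do not tell look-alikes from the thing itself.
- look_for(camera, target): "location" ([row, column] in pixels, amid what is visible of it).
The state is a dict: "clock": time; "q": joint angles; "qd": joint speeds; "joint_efforts": joint torques, N m; "tool_pos": TCP position; "orientation": TCP orientation; "contact_force": force on the tool from outside, world axes, zero at the start; "torque": the same for the moment, N m; "gripper_width": opening from 0.0 (shut) to 1.0 (fully open).
Only numpy, scipy, OpenCV 4.12 (cv2) and the standard library are available. Lean on these libraries where they do the work, as an engineer would, in place of code of your own. Each camera call takes 0.05 s, during which the arm holds its last target. There are 200 camera calls.

### The job

Pack the large grey pipe cap that stands mouth down (closed end up) into the empty, larger round pocket of the white kit tray, so that it stands upright on the pocket's floor, still mouth down. Lower it right into the pocket before letting go, and leave the two other grey caps where they are: the equally large one that stands mouth up, and the small one.

Things in the scene. Friction and masses are not known exactly. Their poses are not given: they have to be found in the camera images.
- cap_center (a point): The cap to pack: grey plastic cup standing mouth down, flat closed end up. 60 mm high, about 70 g; body 56 mm in diameter (the upper 46 mm, grip it there from above); thick rim round the mouth, at the foot, 64 mm in diameter. The point is on its axis, 30 mm above its foot; z points out of the closed end. The three grey caps stand loose on the bench in any order, centres 90 mm or more apart.
- pocket (a point): Floor centre of the empty larger pocket of the white kit tray: round, 85 mm in diameter, 12 mm deep, black floor. Tray fixed, 130 x 220 x 20 mm; pocket floors are 8 mm above the bench. z is up, y along the tray's long side. The smaller pocket (63 mm), 100 mm away towards -y of this frame, holds a white coupling sleeve, 40 mm in diameter and 40 mm high.
- upcap_center (a point): Not to be touched: a grey cap of the same shape and size as the one to pack, but standing mouth up, so that one looks into it from above and its thick rim is at the top. 60 mm high, 64 mm across; the point is on its axis, half-way up.
- smallcap_center (a point): Not to be touched: a small grey cap, mouth down, 42 mm high, 38 mm across the body and 44 mm across the rim at its foot; the point is on its axis, half-way up.
Things that resemble listed ones, but are neither listed nor needed, are in the scene too. What is shaped like the part that bears cap_center but purple is not meant.

How it is judged:
By the outcome, as a careful person would: the job done as asked, in the order asked, and still so for the second after the job is handed in, with the robot touching nothing.
It also fails if it takes over 32 s, if anything falls off the work surface, if the arm or the gripper's body presses on something with over 40 N, if the wrist force passes 120 N, or if a joint passes its speed limit or range.

## Working session

There is one attempt and no reset: what is moved stays moved. The work goes in short steps, Python scripts to look and compute and a tool call to move; the robot and the scene stay as the last step left them, time stands still between calls to the robot, and variables do not carry over. Pictures are saved under pics/ and viewed, about 8 in all and at most 12, crops included, and the job is handed in when it is done.

Besides the shell and the picture viewer there is one more tool, called after ">>>" in YAML: its name, and indented under it one key for each argument. step_arm: Moves the arm, as the interface text tells. Its arguments: {"type":"object","properties":{"plan":{"type":"array","items":{"type":"number"}},"squeeze":{"type":"number"}},"required":["plan"]}

```bash
mkdir -p pics
cat > h.py <<'E'
from workcell import *
import numpy as np, cv2
def pt(cam,d,r,c,win=2):
    i=camera_info(cam); r=int(round(r)); c=int(round(c))
    w=d[max(0,r-win):r+win+1,max(0,c-win):c+win+1]; w=w[w>0]; z=np.median(w)
    p=np.array([(c-i["cx"])/i["fx"]*z,(r-i["cy"])/i["fy"]*z,z])
    return np.array(i["R"]).T@(p-np.array(i["t"]))
def cloud(cam,d):
    i=camera_info(cam); rr,cc=np.mgrid[:d.shape[0],:d.shape[1]]
    p=np.stack([(cc-i["cx"])/i["fx"]*d,(rr-i["cy"])/i["fy"]*d,d],-1)
    return (p-np.array(i["t"]))@np.array(i["R"])
E
python3 - <<'E'
from h import *
s=read_state();print(s)
for cam in("top","scene"):
    im,d=read_camera(cam);cv2.imwrite(f"pics/{cam}0.png",im[...,::-1]);np.savez(f"{cam}0.npz",im=im,d=d)
    for n in("cap_center","pocket","upcap_center","smallcap_center"):
        for o in look_for(cam,n)[:4]:
            r,c=o["location"];print(cam,n,round(o["conf"],2),np.round([r,c]),pt(cam,d,r,c).round(0))
E
```

```text
{'clock': 0.0, 'q': array([-1.38559297,  0.43520514,  0.02496318,  1.574125  , -0.01160237,
        1.13399424, -0.07508644]), 'qd': array([ 0.00020272, -0.00050627,  0.00036211,  0.00067551,  0.00074199,
        0.00037216, -0.00039715]), 'joint_efforts': array([-6.82070113e-04, -6.67871475e+01,  9.84861664e-01, -3.14440727e+01,
       -6.03369623e-02,  4.36184846e-02,  1.79724375e-04]), 'tool_pos': array([177.30474637, 598.77401575, 225.94515229]), 'orientation': array([-0.42348864,  0.56696365,  0.42274199,  0.56612614]), 'contact_force': array([ 0.16163082, -0.35577129,  0.01399633]), 'torque': array([ 0.03015086, -0.0074889 , -0.04422482]), 'gripper_width': 1.002223519628349}
top cap_center 0.92 [285. 241.] [347. 109.  61.]
top cap_center 0.85 [230. 256.] [456.  81.  61.]
top cap_center 0.74 [232. 309.] [452. -25.  60.]
top pocket 0.93 [228. 426.] [ 467. -272.   10.]
top pocket 0.46 [186. 178.] [553. 249.  43.]
top smallcap_center 0.87 [188. 178.] [549. 249.  43.]
scene cap_center 0.87 [210. 310.] [479.  89.  58.]
scene cap_center 0.77 [209. 251.] [477. -22.  57.]
scene pocket 0.96 [219. 125.] [ 477. -270.   18.]
scene upcap_center 0.88 [281. 310.] [600.  88.   4.]
scene smallcap_center 0.56 [258. 397.] [566. 245.  33.]
```

View pics/top0.png

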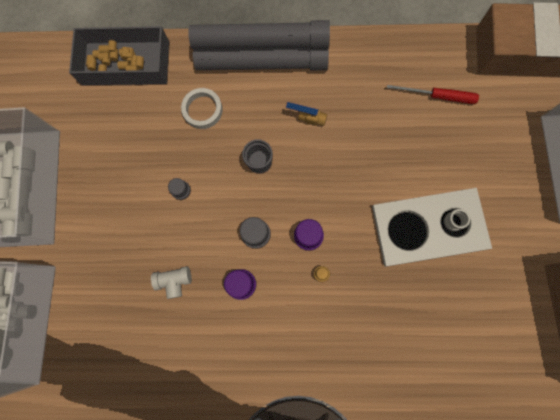

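View pics/scene0.png

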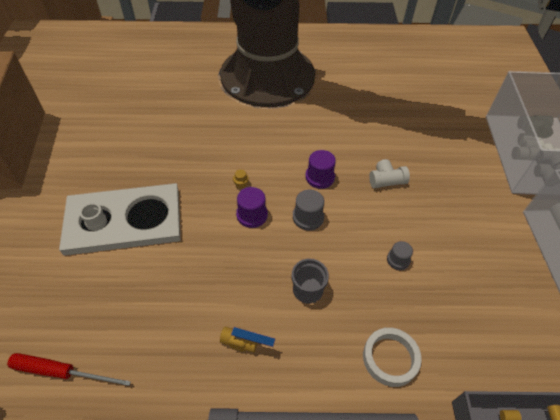

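```bash
cat > m.py <<'E'
from h import *
def rnd(p): 
    (c,r)=cv2.minEnclosingCircle(p.astype(np.float32)); return np.round(c,1),round(r,1)
for cam in("top","scene"):
    f=np.load(cam+"0.npz");im,d=f["im"].astype(int),f["d"];P=cloud(cam,d)
    for n,x,y,z0,z1 in(("cap",462,83,52,68),("up",605,83,52,68),("small",555,248,36,50)):
        m=(d>0)&(abs(P[...,0]-x)<50)&(abs(P[...,1]-y)<50)&(P[...,2]>z0)&(P[...,2]<z1)
        q=P[m]; print(cam,n,len(q),q.mean(0).round(1),rnd(q[:,:2]))
    m=(d>0)&(abs(P[...,0]-470)<60)&(P[...,1]<-170)&(P[...,1]>-300)&(im.sum(-1)<110)&(P[...,2]<22)
    l,lab,st,ce=cv2.connectedComponentsWithStats(m.astype(np.uint8))
    k=1+st[1:,4].argmax(); q=P[lab==k];print(cam,"pocket",len(q),q.mean(0).round(1),np.median(q[:,2]),rnd(q[:,:2]),st[k],ce[k])
    t=(d>0)&(abs(P[...,0]-470)<120)&(P[...,1]<-150)&(P[...,1]>-480)&(im.min(-1)>110)&(P[...,2]>14)&(P[...,2]<26)&(im.max(-1)-im.min(-1)<40)
    q=P[t];print("tray",q.mean(0).round(1),cv2.minAreaRect(q[:,:2].astype(np.float32)))
E
python3 m.py
python3 - <<'E'
from h import *
from scipy.spatial.transform import Rotation as R
s=read_state();print(R.from_quat(s["orientation"]).as_matrix().round(3))
E
```

```text
top cap 589 [456.2  87.4  60.3] (array([456.7,  87.7]), 27.9)
top up 222 [617.4  81.9  59.1] (array([617.1,  81.7]), 32.0)
top small 245 [552.7 252.9  41.9] (array([553.8, 253.6]), 19.0)
top pocket 1062 [ 461.6 -232.9    9.1] 9.068504722437012 (array([ 461.9, -232.9]), 39.3) [ 389  213   38   36 1062] [407.18173258 230.58097928]
tray [ 468.8 -286.8   20.4] ((469.242431640625, -281.36309814453125), (130.43931579589844, 221.74732971191406), 9.207376480102539)
scene cap 561 [459.   89.5  59. ] (array([455.9,  89. ]), 28.7)
scene up 341 [617.3  83.4  57.8] (array([616.3,  84.3]), 32.5)
scene small 294 [553.9 255.4  40.9] (array([552.3, 255.7]), 19.3)
scene pocket 855 [ 456.1 -232.6    7.9] 7.912416786590074 (array([ 456.7, -232.4]), 38.8) [128 200  39  29 855] [146.9754386  213.75321637]
tray [ 472.9 -285.2   19.3] ((467.77142333984375, -279.2920837402344), (132.548583984375, 220.78323364257812), 9.321184158325195)
[[ 0.    -0.959  0.284]
 [-0.     0.284  0.959]
 [-1.    -0.    -0.   ]]
```

>>> step_arm:
  plan: [10, 0, 0, 0, 0, 0, 1, 10, 0, 0, 0, 0, 0, 1, 10, 0, 0, 0, 0, 0, 1, 0, 0, 0, 0, 0, 0, 1]
  squeeze: 20

```text
clock: 1.0
tool_pos: [177.3, 599.3, 226.7]
orientation: [-0.262, 0.657, 0.262, 0.657]
contact_force: [-0.3, -0.3, -0.6]
gripper_width: 0.999
```

```bash
cat > g.py <<'E'
import sys
from h import *
from scipy.spatial.transform import Rotation as R
s=read_state();M=R.from_quat(s["orientation"]).as_matrix()
print(s["clock"],s["tool_pos"].round(1),s["contact_force"].round(1),round(s["gripper_width"],3));print(M.round(3))
if len(sys.argv)>3: print("tool delta",(M.T@(np.array(sys.argv[1:4],float)-s["tool_pos"])).round(1))
E
python3 g.py 456.5 88 226
python3 -c "
from h import *
d=np.load('top0.npz')['d'];P=cloud('top',d);m=(d>0)&(P[...,1]>300);print(P[m][:,2].max(), np.percentile(P[m][:,2],[50,99]))"
```

```text
1.0 [177.3 599.3 226.7] [-0.3 -0.3 -0.6] 0.999
[[ 0.    -0.689  0.724]
 [-0.     0.724  0.689]
 [-1.    -0.     0.   ]]
tool delta [   0.8 -562.9 -150.2]
134.73250755520857 [  0.7590416  128.48851432]
```

>>> step_arm:
  plan: [0, 0, 0, 0, -0.02, -0.005, 1, 0, 0, 0, 0, -0.04, -0.0107, 1, 0, 0, 0, 0, -0.04, -0.0107, 1, 0, 0, 0, 0, -0.04, -0.0107, 1, 0, 0, 0, 0, -0.04, -0.0107, 1, 0, 0, 0, 0, -0.04, -0.0107, 1, 0, 0, 0, 0, -0.04, -0.0107, 1, 0, 0, 0, 0, -0.04, -0.0107, 1, 0, 0, 0, 0, -0.04, -0.0107, 1, 0, 0, 0, 0, -0.04, -0.0107, 1, 0, 0, 0, 0, -0.04, -0.0107, 1, 0, 0, 0, 0, -0.04, -0.0107, 1, 0, 0, 0, 0, -0.04, -0.0107, 1, 0, 0, 0, 0, -0.04, -0.0107, 1, 0, 0, 0, 0, -0.0229, -0.006, 1, 0, 0, 0, 0, 0, 0, 1]

```text
clock: 3.0
tool_pos: [456.1, 84.8, 226.8]
orientation: [-0.262, 0.657, 0.261, 0.657]
contact_force: [-0.1, 0.3, -0.4]
gripper_width: 1.003
```

```bash
python3 g.py 456.5 88 21
python3 - <<'E'
from h import *
im,d=read_camera("wrist");cv2.imwrite("pics/w1.png",im[...,::-1])
i=camera_info("wrist");print(i)
Rm,t=np.array(i["R"]),np.array(i["t"])
for n in("cap_center",):
  for o in look_for("wrist",n)[:5]:
    r,c=o["location"];u,v=(c-i["cx"])/i["fx"],(r-i["cy"])/i["fy"];th=np.hypot(u,v)
    ray=Rm.T@np.array([np.sin(th)*u/th,np.sin(th)*v/th,np.cos(th)]);o0=-Rm.T@t
    print(n,o,(o0+ray*(60-o0[2])/ray[2]).round(1))
E
```

```text
3.0 [456.1  84.8 226.8] [-0.1  0.3 -0.4] 1.003
[[ 0.    -0.687  0.727]
 [-0.     0.727  0.687]
 [-1.    -0.     0.   ]]
tool delta [205.8   2.1   2.5]
{'fx': 325.19226210127806, 'fy': 325.19226210127806, 'cx': 280.29601228890687, 'cy': 211.8074134692539, 'R': array([[ 7.26153473e-01,  6.87532149e-01, -8.23683462e-04],
       [ 6.54083291e-01, -6.90455541e-01,  3.08943675e-01],
       [ 2.11839992e-01, -2.24879280e-01, -9.51079980e-01]]), 't': array([-389.62764659, -277.03786053,  313.3678328 ])}
cap_center {'location': [247.3, 215.8], 'conf': 0.94} [446.4  -8.2  60. ]
cap_center {'location': [181.0, 281.2], 'conf': 0.76} [447.8  95.2  60. ]
cap_center {'location': [95.7, 227.8], 'conf': 0.73} [349.9 122.2  60. ]
```

View pics/w1.png

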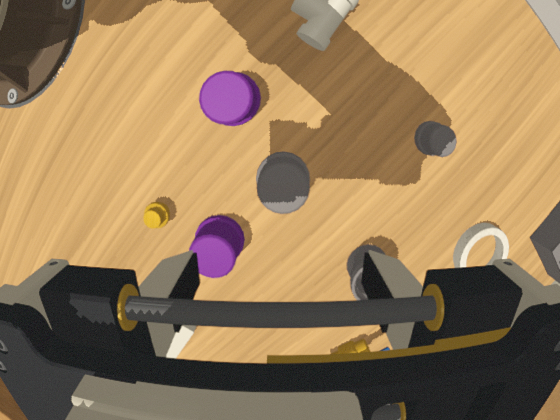

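>>> step_arm:
  plan: [0, 0, 0, 0.02, 0.0021, 0.0027, 1, 0, 0, 0, 0.025, 0, 0, 1, 0, 0, 0, 0.025, 0, 0, 1, 0, 0, 0, 0.025, 0, 0, 1, 0, 0, 0, 0.025, 0, 0, 1, 0, 0, 0, 0.025, 0, 0, 1, 0, 0, 0, 0.02, 0, 0, 1, 0, 0, 0, 0.02, 0, 0, 1, 0, 0, 0, 0.01, 0, 0, 1, 0, 0, 0, 0.01, 0, 0, 1, 0, 0, 0, 0, 0, 0, 1, 0, 0, 0, 0, 0, 0, 1]

```text
clock: 4.6
tool_pos: [456.9, 91.2, 22.1]
orientation: [-0.262, 0.656, 0.262, 0.657]
contact_force: [0.0, 0.1, -0.6]
gripper_width: 1.0
```

```bash
python3 g.py 456.5 88 21
python3 - <<'E'
from h import *
im,d=read_camera("wrist");cv2.imwrite("pics/w2.png",im[...,::-1])
E
```

```text
4.6 [456.9  91.2  22.1] [ 0.   0.1 -0.6] 1.0
[[ 0.001 -0.688  0.725]
 [ 0.     0.725  0.688]
 [-1.    -0.     0.001]]
tool delta [ 1.1 -2.1 -2.5]
```

View pics/w2.png

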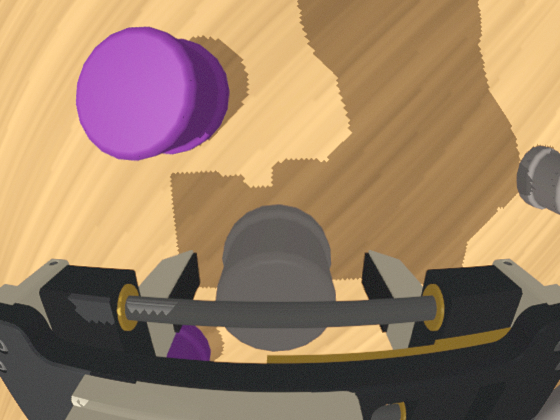

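The cap's top disc (row about 300, col 277) lies between the two fingers (cols 180 to 380) with nothing else between them. I'll apply a small correction, then close.

>>> step_arm:
  plan: [0, 0, 0, 0.001, -0.002, -0.002, 1, 0, 0, 0, 0, 0, 0, 1, 0, 0, 0, 0, 0, 0, 0, 0, 0, 0, 0, 0, 0, 0, 0, 0, 0, 0, 0, 0, 0, 0, 0, 0, 0, 0, 0, 0, 0, 0, 0, 0, 0, 0, 0, 0, 0, 0, 0, 0, 0, 0, 0, 0, 0, 0, 0, 0, 0, 0, 0, 0, 0, 0, 0, 0]
  squeeze: 20

```text
clock: 5.9
tool_pos: [456.5, 88.3, 20.7]
orientation: [-0.262, 0.657, 0.262, 0.657]
contact_force: [-0.2, -0.4, -0.8]
gripper_width: 0.642
```

```bash
python3 g.py 460.5 -233 130
```

```text
5.9 [456.5  88.3  20.7] [-0.2 -0.4 -0.8] 0.642
[[-0.    -0.688  0.725]
 [ 0.     0.725  0.688]
 [-1.     0.    -0.   ]]
tool delta [-109.3 -235.8 -218.2]
```

>>> step_arm:
  plan: [0, 0, 0, 0, 0, 0, 0, 0, 0, 0, 0, 0, 0, 0, 0, 0, 0, 0, 0, 0, 0, 0, 0, 0, 0, 0, 0, 0]

```text
clock: 6.4
tool_pos: [456.5, 88.2, 20.7]
orientation: [-0.262, 0.657, 0.262, 0.657]
contact_force: [1.1, -0.1, -0.1]
gripper_width: 0.641
```

>>> step_arm:
  plan: [0, 0, 0, -0.01, 0, 0, 0, 0, 0, 0, -0.02, 0, 0, 0, 0, 0, 0, -0.025, 0, 0, 0, 0, 0, 0, -0.025, 0, 0, 0, 0, 0, 0, -0.02, 0, 0, 0, 0, 0, 0, -0.01, 0, 0, 0, 0, 0, 0, 0, 0, 0, 0, 0, 0, 0, 0, 0, 0, 0]

```text
clock: 7.4
tool_pos: [456.1, 88.2, 130.2]
orientation: [-0.262, 0.657, 0.262, 0.656]
contact_force: [-0.2, -0.6, -1.5]
gripper_width: 0.638
```

```bash
python3 g.py 460.5 -233 130
python3 - <<'E'
from h import *
im,d=read_camera("scene");cv2.imwrite("pics/s2.png",cv2.resize(im[80:350,150:480,::-1],None,fx=2,fy=2))
E
```

```text
7.4 [456.1  88.2 130.2] [-0.2 -0.6 -1.5] 0.638
[[-0.001 -0.689  0.725]
 [-0.     0.725  0.689]
 [-1.     0.    -0.001]]
tool delta [   0.3 -236.  -217.9]
```

View pics/s2.png

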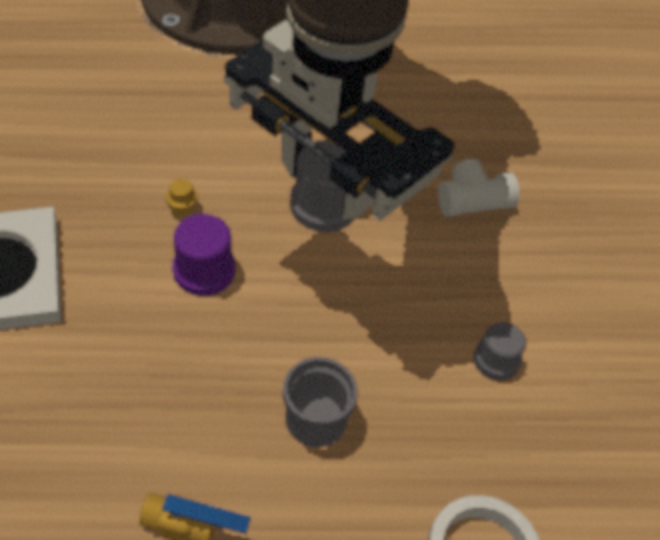

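The cap is held upright (crop row 190, col 325) and clear of the bench. Next, carry it over the pocket.

>>> step_arm:
  plan: [0, 0, 0, 0, -0.01, -0.009, 0, 0, 0, 0, 0, -0.02, -0.0185, 0, 0, 0, 0, 0, -0.02, -0.0185, 0, 0, 0, 0, 0, -0.02, -0.0185, 0, 0, 0, 0, 0, -0.02, -0.0185, 0, 0, 0, 0, 0, -0.02, -0.0185, 0, 0, 0, 0, 0, -0.02, -0.0185, 0, 0, 0, 0, 0, -0.02, -0.0185, 0, 0, 0, 0, 0, -0.02, -0.0185, 0, 0, 0, 0, 0, -0.02, -0.0185, 0, 0, 0, 0, 0, -0.02, -0.0185, 0, 0, 0, 0, 0, -0.016, -0.0155, 0, 0, 0, 0, 0, -0.01, -0.0085, 0, 0, 0, 0, 0, 0, 0, 0, 0, 0, 0, 0, 0, 0, 0, 0, 0, 0, 0, 0, 0, 0]

```text
clock: 9.45
tool_pos: [461.0, -232.0, 130.6]
orientation: [-0.262, 0.657, 0.263, 0.657]
contact_force: [0.6, -0.3, 0.1]
gripper_width: 0.644
```

```bash
python3 g.py 460.5 -233 29.5
python3 - <<'E'
from h import *
im,d=read_camera("wrist");cv2.imwrite("pics/w3.png",im[...,::-1])
E
```

```text
9.45 [ 461.  -232.   130.6] [ 0.6 -0.3  0.1] 0.644
[[-0.    -0.689  0.724]
 [ 0.001  0.724  0.689]
 [-1.     0.001  0.   ]]
tool delta [101.1  -0.5  -1.1]
```

View pics/w3.png

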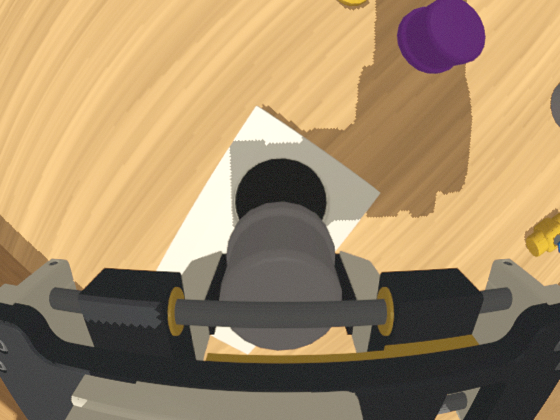

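The pocket (row 190, col 281) is straight below the held cap and centred on it. Now I'll lower it.

>>> step_arm:
  plan: [0, 0, 0, 0.02, -0.0005, -0.001, 0, 0, 0, 0, 0.02, 0, 0, 0, 0, 0, 0, 0.02, 0, 0, 0, 0, 0, 0, 0.015, 0, 0, 0, 0, 0, 0, 0.01, 0, 0, 0, 0, 0, 0, 0.008, 0, 0, 0, 0, 0, 0, 0.005, 0, 0, 0, 0, 0, 0, 0, 0, 0, 0, 0, 0, 0, 0, 0, 0, 0]

```text
clock: 10.62
tool_pos: [460.7, -234.2, 33.0]
orientation: [-0.262, 0.657, 0.262, 0.657]
contact_force: [0.7, -0.2, -0.9]
gripper_width: 0.642
```

>>> step_arm:
  plan: [0, 0, 0, 0.002, 0.001, 0.001, 0, 0, 0, 0, 0.001, 0, 0, 0, 0, 0, 0, 0.001, 0, 0, 0, 0, 0, 0, 0.0005, 0, 0, 0, 0, 0, 0, 0, 0, 0, 0]

```text
clock: 11.25
tool_pos: [460.6, -232.6, 28.6]
orientation: [-0.262, 0.657, 0.262, 0.657]
contact_force: [-2.4, 1.8, 6.4]
gripper_width: 0.641
```

```bash
python3 g.py 460.5 -233 29.5
python3 - <<'E'
from h import *
im,d=read_camera("scene");cv2.imwrite("pics/s3.png",cv2.resize(im[120:320,30:330,::-1],None,fx=2.5,fy=2.5))
E
```

```text
11.25 [ 460.6 -232.6   28.6] [-2.4  1.8  6.4] 0.641
[[ 0.    -0.688  0.725]
 [ 0.     0.725  0.688]
 [-1.    -0.     0.   ]]
tool delta [-0.9 -0.2 -0.4]
```

View pics/s3.png

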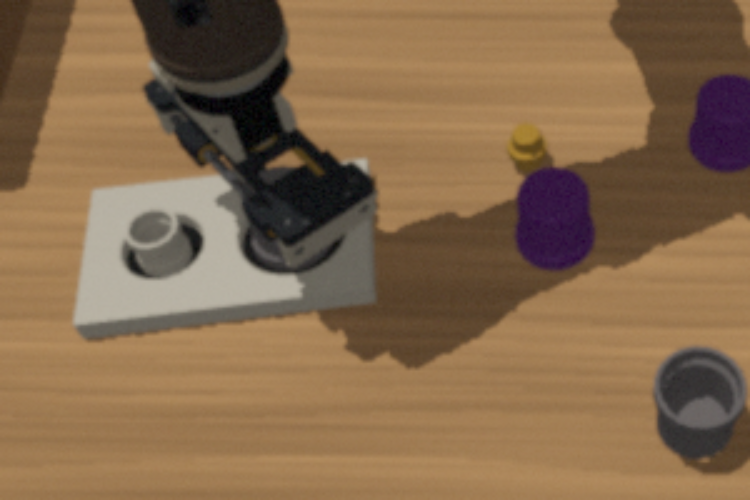

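Contact at TCP z = 28.6 (6 N) is the expected floor height. Next I'll release and retreat straight up.

>>> step_arm:
  plan: [0, 0, 0, 0, 0, 0, 0.7, 0, 0, 0, 0, 0, 0, 0.8, 0, 0, 0, 0, 0, 0, 0.9, 0, 0, 0, 0, 0, 0, 0.9, 0, 0, 0, 0, 0, 0, 0.9, 0, 0, 0, 0, 0, 0, 0.9]

```text
clock: 12.05
tool_pos: [460.5, -232.6, 28.2]
orientation: [-0.262, 0.657, 0.262, 0.657]
contact_force: [0.3, 0.6, -0.1]
gripper_width: 0.904
```

>>> step_arm:
  plan: [0, 0, 0, -0.01, 0, 0, 0.9, 0, 0, 0, -0.02, 0, 0, 0.9, 0, 0, 0, -0.03, 0, 0, 0.9, 0, 0, 0, -0.03, 0, 0, 0.9, 0, 0, 0, -0.03, 0, 0, 0.9, 0, 0, 0, -0.03, 0, 0, 0.9, 0, 0, 0, -0.03, 0, 0, 0.9, 0, 0, 0, 0, 0.04, 0.04, 0.9, 0, 0, 0, 0, 0.04, 0.04, 0.9, 0, 0, 0, 0, 0.04, 0.04, 0.9, 0, 0, 0, 0, 0.04, 0.04, 0.9, 0, 0, 0, 0, 0.04, 0.04, 0.9, 0, 0, 0, 0, 0, 0, 0.9, 0, 0, 0, 0, 0, 0, 0.9]

```text
clock: 13.8
tool_pos: [467.8, 49.5, 208.6]
orientation: [-0.262, 0.657, 0.262, 0.657]
contact_force: [0.1, -0.4, -0.8]
gripper_width: 0.897
```

```bash
python3 g.py
python3 - <<'E'
from h import *
im,d=read_camera("scene");cv2.imwrite("pics/s4.png",im[...,::-1])
im2,d2=read_camera("top")
for cam,dd in(("scene",d),("top",d2)):
    P=cloud(cam,dd)
    for n,x,y,z0,z1 in(("cap",460,-233,55,80),("up",617,83,52,68),("small",554,254,36,50)):
        q=P[(dd>0)&(np.hypot(P[...,0]-x,P[...,1]-y)<45)&(P[...,2]>z0)&(P[...,2]<z1)]
        if len(q): print(cam,n,len(q),q.mean(0).round(1),q[:,2].std().round(2),cv2.minEnclosingCircle(q[:,:2].astype(np.float32)))
E
```

```text
13.8 [467.8  49.5 208.6] [ 0.1 -0.4 -0.8] 0.897
[[ 0.    -0.688  0.725]
 [-0.     0.725  0.688]
 [-1.    -0.     0.   ]]
scene cap 620 [ 464.7 -228.6   66.1] 3.13 ((460.16534423828125, -229.51788330078125), 28.955734252929688)
scene up 336 [616.9  83.9  57.8] 2.3 ((616.1580200195312, 84.40746307373047), 32.49833297729492)
scene small 296 [553.9 255.4  41.1] 1.59 ((552.078125, 256.4229431152344), 19.479249954223633)
top cap 651 [ 459.6 -231.    68. ] 2.68 ((460.4696960449219, -232.60012817382812), 28.108320236206055)
```

View pics/s4.png

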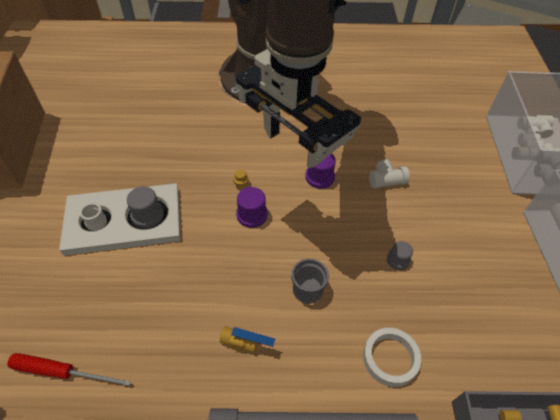

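The cap stands upright in the larger pocket (row 208, col 146), and its top is at about 68 mm as expected (8 + 60). The other two caps haven't moved.

```bash
python3 -c "
from workcell import *
print(job_done())"
```

```text
the job is handed in; nothing more can be done
None
```

The large mouth-down grey cap is packed in the larger pocket, upright and still mouth down. I gripped it on its body, carried it over, and lowered it until it touched the pocket floor (about 6 N). Then I let go and backed off straight up.

Last checks before handing in, at about 14 s on the clock (limit 32 s):
- **Packed cap:** the top camera puts its centre at (460, -233), on the pocket centre. Its top is at 68 mm, as expected for an 8 mm floor plus a 60 mm cap.
- **Camera disagreement:** the scene camera puts the cap about 3 mm off in y and about 2 mm lower. That is roughly within the calibration error and the effect of its slanted view.
- **Other grey caps:** both are where they were, to within about 1 mm, by the scene camera. The retracted arm probably hid them from the top camera, so I have no second reading.
- **Gripper reading:** while holding the cap, the opening read about 59 mm on a 56 mm body. I took this as a reading offset, since the cap lifted and carried without slipping.
- **Clearance:** the gripper was touching nothing at the end.

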